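# Load two loose cells into a sprung-slide battery charger

### The job

Two fat grey cells lie loose on the bench, where they roll about: load them into the two bays of the charger, one in each, nub towards the console, so that each lies level at the bottom of its trough, held between the sprung slide and the fixed contact. The slide has a lip over the cell's end, so put the plain end in under it with the nub end raised, push the slide back and let the nub end down, without forcing it. Leave the tools lying around where they are.

Things in the scene. Friction and masses are not known exactly. Their poses are not given: they have to be found in the camera images.
- cell_a_center (a point): grey cylindrical rechargeable cell, 32 mm diameter, 70 mm long, plus a small round metal nub (12 mm diameter, 2.5 mm high) in the middle of one end; a groove runs round it 7 mm from that end, the other end is plain. Lies on its side to the right of the charger and can roll; about 0.14 kg. Point: centre of the body, on its axis; x runs along the cell to the nub.
- cell_a_nub (a point): middle of the nub's outer face on the first cell, 37.5 mm from its centre
- cell_b_center (a point): second cell, identical to the first, same size, point and axes
- cell_b_nub (a point): middle of the nub's outer face on the second cell, 37.5 mm from its centre
- cell_a: the first cell as a body (its origin lies on its skin and turns with it as it rolls: use the centre point)
- cell_b: the second cell as a body (use the centre point)
- charger: black two-bay battery charger screwed to the bench, 196 mm long (x), 136 mm wide (y). Origin on the bench, midway between the bays; x runs along the bays from the sprung slides (far side) to the console with the fixed contacts (side facing the robot), so y points to the robot's right. Low flat deck, top 22 mm above the bench, x = -105 to +90 mm. Spring housings behind the slides: x = -102 to -64 mm, 47 mm high.
- console_edge (a point): middle of the top front edge of the console, a flat-topped black block right across the charger, top 48 mm above the bench (4 mm above the axis of a loaded cell), running from here 52 mm in +x. Its front face, at charger x = +37.5 mm, carries the fixed contacts that the nubs press on
- bay_left (a point): centre of the 70 mm body of a cell loaded in the bay on the robot's left: charger x = 0, y = -33 mm, 44 mm above the bench. Axes as the charger's. The cell lies in a grey V trough, x = -34 to +37 mm, only 28 mm wide: fingers can pass down beside it to the deck. Underside of a loaded cell 28 mm above the bench; rims of the trough 10 mm below the cell's axis
- bay_right (a point): the same for the bay on the robot's right, charger y = +33 mm
- slide_left (a joint): sprung slide of the left bay (m), 0 at rest, 0.020 pushed back to its hard stop (charger -x). Its upright face, 26 mm wide, stands at bay x = -25 mm at rest, -35 mm with a cell loaded, -45 mm at the stop. A lip on its top reaches 8 mm forward over the cell, underside 20 mm and top 24 mm above the cell's axis. Spring force 2 N at rest, 4 N fully back
- slide_right (a joint): the same slide of the right bay
- pine_block: pine block, 76 x 118 x 38 mm, fixed to the bench between the cells and the charger (origin: middle of its underside); only in the way
- tape_measure_mid (a point): yellow tape measure, 71 x 76 x 37 mm, lying on the far side of the pine block (point: its underside); a bystander
- screwdriver_yellow_mid (a point): yellow screwdriver, 141 x 75 x 24 mm, lying on the far side of the pine block (point: its underside); a bystander
- pliers_black_mid (a point): black pliers, 98 x 191 x 13 mm, lying between the robot and the cells (point: its underside); a bystander
Things that resemble listed ones, but are neither listed nor needed, are in the scene too. Leave any yellow look-alike of the cell_b alone.

How it is judged:
On the way:
1. one cell lies loaded in a bay, nub against the fixed contact (((x of cell_a_center in the frame of bay_left between -0.003 and 0.003 m and y of cell_a_center in the frame of bay_left between -0.003 and 0.003 m and z of cell_a_center in the frame of bay_left between -0.003 and 0.003 m and x of cell_a_nub in the frame of bay_left above 0.03 m) or (x of cell_a_center in the frame of bay_right between -0.003 and 0.003 m and y of cell_a_center in the frame of bay_right between -0.003 and 0.003 m and z of cell_a_center in the frame of bay_right between -0.003 and 0.003 m and x of cell_a_nub in the frame of bay_right above 0.03 m) or (x of cell_b_center in the frame of bay_left between -0.003 and 0.003 m and y of cell_b_center in the frame of bay_left between -0.003 and 0.003 m and z of cell_b_center in the frame of bay_left between -0.003 and 0.003 m and x of cell_b_nub in the frame of bay_left above 0.03 m) or (x of cell_b_center in the frame of bay_right between -0.003 and 0.003 m and y of cell_b_center in the frame of bay_right between -0.003 and 0.003 m and z of cell_b_center in the frame of bay_right between -0.003 and 0.003 m and x of cell_b_nub in the frame of bay_right above 0.03 m))), for 0.2 s.
At the end, for the whole second after the job is handed in: one cell lies at rest in each bay: the centre of its body within 3 mm of the bay's centre along each of the charger's axes, its nub towards the console ((((x of cell_a_center in the frame of bay_left between -0.003 and 0.003 m and y of cell_a_center in the frame of bay_left between -0.003 and 0.003 m and z of cell_a_center in the frame of bay_left between -0.003 and 0.003 m and x of cell_a_nub in the frame of bay_left above 0.03 m) and (x of cell_b_center in the frame of bay_right between -0.003 and 0.003 m and y of cell_b_center in the frame of bay_right between -0.003 and 0.003 m and z of cell_b_center in the frame of bay_right between -0.003 and 0.003 m and x of cell_b_nub in the frame of bay_right above 0.03 m)) or ((x of cell_a_center in the frame of bay_right between -0.003 and 0.003 m and y of cell_a_center in the frame of bay_right between -0.003 and 0.003 m and z of cell_a_center in the frame of bay_right between -0.003 and 0.003 m and x of cell_a_nub in the frame of bay_right above 0.03 m) and (x of cell_b_center in the frame of bay_left between -0.003 and 0.003 m and y of cell_b_center in the frame of bay_left between -0.003 and 0.003 m and z of cell_b_center in the frame of bay_left between -0.003 and 0.003 m and x of cell_b_nub in the frame of bay_left above 0.03 m))) and linear speed of each of cell_a, cell_b below 0.01 m/s); the robot touches nothing.
It fails at once if the tape measure is moved by more than 30 mm (distance of tape_measure_mid from where it was at the start of the episode above 0.03 m).
It fails at once if the screwdriver is moved by more than 30 mm (distance of screwdriver_yellow_mid from where it was at the start of the episode above 0.03 m).
It fails at once if the pair of pliers is moved by more than 30 mm (distance of pliers_black_mid from where it was at the start of the episode above 0.03 m).
It fails at once if a cell is forced against the charger or its slides with more than 60 N (contact force between cell_a and charger above 60 N).
It fails at once if a cell is forced against the charger or its slides with more than 60 N (contact force between cell_b and charger above 60 N).
It also fails if it takes over 59 s, if anything falls off the work surface, if the arm or the gripper's body presses on something with over 40 N, if the wrist force passes 120 N, or if a joint passes its speed limit or range.

### The arm

A 6-joint arm with a two-finger parallel gripper is mounted at the origin on a cart in front of the work surface, level with it; the furniture and walls round the work are solid. World frame = base frame: x ahead of the robot, y to its left, z up, the work surface at z = 0. Lengths are in m, angles in rad, forces in N, time in s.
With the tool pointing down it reaches from about 0.25 to 0.725 m from the base axis. Payload 4 kg.
Tool frame: the origin (TCP) lies on the front face of the gripper's body, between the roots of the fingers; the fingertips stand 73 mm ahead of it and the grasp point (between the pads) lies 54 mm ahead of it (manip.tcp_to_grasp is the distance from the TCP to the grasp point, in m); z points along the fingers, y is the line along which they close (so a half turn about z gives the same grasp; the last joint's range is limited). The gripper opens to 85 mm and grips with 20 to 120 N. Pads are 22 mm wide; open, the fingers measure 114 mm over their backs; the gripper's body (76 mm by 85 mm) begins 54 mm behind the grasp point. The pads swing forward as they close: fully open they stand 13 mm farther back than shut.
Start: joints at [-1.124, 0.241, 0.005, 1.335, 0, 1.571], TCP at [0.216, -0.451, 0.304] pointing down, gripper open.
Joint ranges: [-2.72, 2.72], [-1.05, 1.87], [-1.09, 1.28], [-1.99, 2.15], [-1.42, 1.44], [-3.14, 3.14]. Speed limits (rad/s): [2.79, 2.79, 3.14, 3.14, 3.14, 3.14].

### API

Orientations are given as a unit quaternion [x, y, z, w].
In Python, from station import manip, camera gives the robot as it stands.
- The arm moves only by the tool step_arm, never from a script. Its argument "series" is a list of rows, each an object with "travel": the shift along the world's x, y, z in cm, a list of three; "turn": the turn about the world's z in degrees; "fingers": the closure in counts, from 0 (fully open) to 255 (shut). A call has 1 to 5 rows; each row shifts and turns the commanded pose from where the row before left it; what a row does not reach is not made up. A row lasts 1/8 s, in which the tool goes at most 62.5 mm and 10.7 degrees, less where a joint would pass 70% of its speed; a pose out of reach is approached as far as the arm can. A call with a gripper value outside its range is refused whole. The fingers move at their own pace and stop on an object; the grip force is fixed at half the most. Time passes only in rows, so rows that do not move let the fingers close. It gives the time, the measured TCP pose, the force, the opening and the grip force at its end, in the units of the state.
- manip.sense(): the state, without advancing time (a new reading comes with each control period).
- camera(name): name is "scene" or "top" or "wrist"; returns a dict with "img" (384x512x3 uint8, red, green, blue), "fx", "fy", "cx", "cy" (pixels), "pose" (4x4, takes a point from camera to world coordinates). Camera axes: x right, y down, z forward; pixel columns grow to the right and rows downward; lengths in m; the calibration is good to about 2 mm. A picture is of the moment at which its call begins. There is no depth.
- manip.sign_off(): hands the job in; it is judged then, once.
The state is a dict: "t": time; "joints": joint angles; "joint_velocities": joint speeds; "joint_efforts": joint torques, N m; "tcp_pos": TCP position; "ee_rot": TCP orientation; "contact_force": force on the tool from outside, world axes, zero at the start; "torque": the same for the moment, N m; "opening": finger opening in m; "grip_force": force on a finger pad.
Only numpy, scipy, OpenCV 4.12 (cv2) and the standard library are available. Lean on these libraries where they do the work, as an engineer would, in place of code of your own. Each camera call takes 0.05 s, during which the arm holds its last target. There are 200 camera calls.

## Working session

There is one attempt and no reset: what is moved stays moved. The work goes in short steps, Python scripts to look and compute and a tool call to move; the robot and the scene stay as the last step left them, time stands still between calls to the robot, and variables do not carry over. Pictures are saved under pics/ and viewed, at most 14 in all, crops included, and the job is handed in when it is done.

Besides the shell and the picture viewer there is one more tool, called after "Request:" as name(argument=value, ...) on one line, values as JSON. step_arm: Moves the arm, as the interface text tells. Its arguments: {"type":"object","properties":{"series":{"type":"array"}},"required":["series"]}

```bash
ls; mkdir -p pics; cat > h.py <<'E'
import sys; sys.path.insert(0,'.')
import numpy as np, cv2
from station import manip, camera
def shot(name,fn):
    c=camera(name); cv2.imwrite('pics/'+fn+'.png',c['img'][:,:,::-1]); np.save('pics/'+fn+'.npy',c,allow_pickle=True); return c
def load(fn): return np.load('pics/'+fn+'.npy',allow_pickle=True).item()
def ray(c,u,v):
    d=c['pose'][:3,:3]@np.array([(u-c['cx'])/c['fx'],(v-c['cy'])/c['fy'],1.]); return c['pose'][:3,3],d
def on(c,u,v,z):
    o,d=ray(c,u,v); return o+d*(z-o[2])/d[2]
def proj(c,p):
    q=c['pose'][:3,:3].T@(np.array(p)-c['pose'][:3,3]); return np.array([c['cx']+c['fx']*q[0]/q[2],c['cy']+c['fy']*q[1]/q[2]])
E
python3 - <<'E'
from h import *
a=shot('top','top0');b=shot('scene','sc0')
for c in(a,b):print(c['pose'].round(3),c['fx'],c['cx'],c['cy'])
im=np.hstack([a['img'],b['img']])[:,:,::-1]
cv2.imwrite('pics/t0x.png',cv2.resize(a['img'][:,:,::-1],(800,600),interpolation=cv2.INTER_CUBIC))
cv2.imwrite('pics/s0x.png',cv2.resize(b['img'][:,:,::-1],(800,600),interpolation=cv2.INTER_CUBIC))
print(manip.sense())
E
```

```text
pics
[[-0.013 -0.998  0.061  0.477]
 [-0.999  0.014  0.029 -0.022]
 [-0.03  -0.06  -0.998  1.093]
 [ 0.     0.     0.     1.   ]] 382.4918663409483 263.6065134501959 192.24445067600533
[[-0.891 -0.258  0.374  0.093]
 [-0.454  0.537 -0.711  0.845]
 [-0.017 -0.803 -0.596  0.776]
 [ 0.     0.     0.     1.   ]] 468.0937131910097 246.47976088487675 192.64107378964593
{'t': 0.1, 'joints': array([-1.12398167e+00,  2.41337708e-01,  3.84475416e-03,  1.33522319e+00,
        1.42745658e-05,  1.57077727e+00]), 'joint_velocities': array([-0.00186805, -0.00179478,  0.00403538,  0.00034995, -0.00097929,
        0.00016023]), 'joint_efforts': array([-1.12380455e-04, -3.73138368e+01,  2.53009897e+01,  1.08516047e-02,
       -6.43834051e-05,  3.86673051e-06]), 'tcp_pos': array([ 0.21585923, -0.45051336,  0.30309641]), 'ee_rot': array([ 9.75145647e-01,  2.21562735e-01, -2.05702521e-04, -9.37637269e-04]), 'contact_force': array([0.34308763, 0.46127258, 0.47316735]), 'torque': array([-0.02240813, -0.02867764,  0.01295621]), 'grip_force': 0.0, 'opening': 0.08567932010238873}
```

View pics/t0x.png

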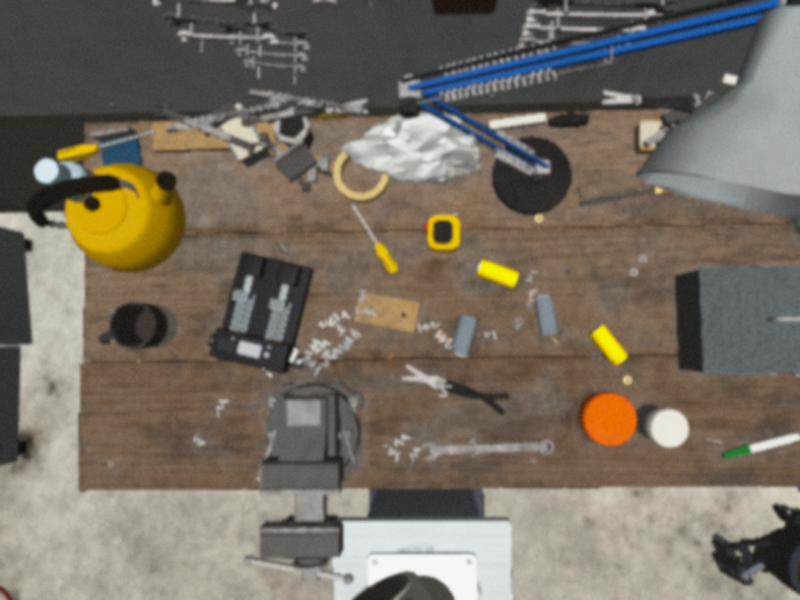

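View pics/s0x.png

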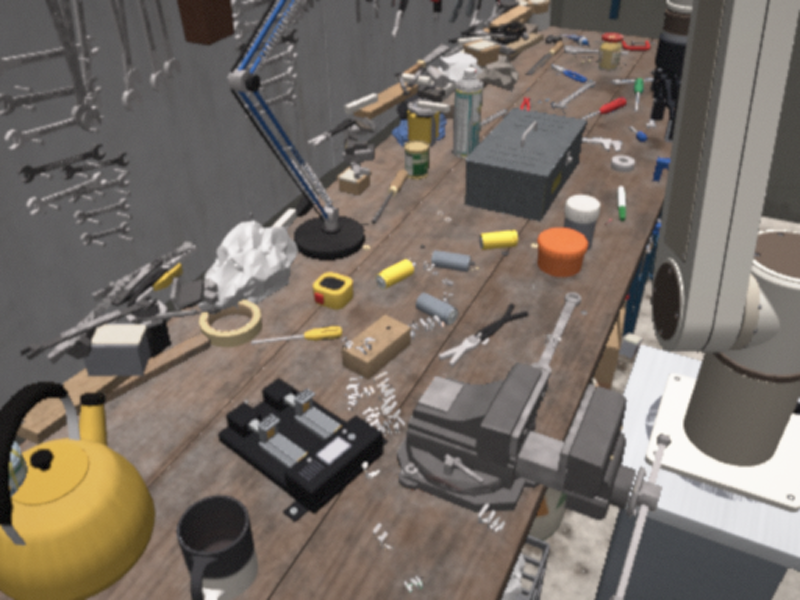

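Top view (800x600): cells at about (465,336) and (545,314), yellow look-alikes at (498,273) and (610,345). Charger is at about (262,312), console at the bottom (250,350), pine block at (388,311). The scene view shows the same layout. Next: coarse positions.

```bash
python3 - <<'E'
from h import *
a=load('top0');k=.64
im=a['img'].astype(int);hsv=cv2.cvtColor(a['img'],cv2.COLOR_RGB2HSV)
for n,(u,v) in dict(near=(465,336),far=(545,314)).items():
    u*=k;v*=k
    m=((im[:,:,2]-im[:,:,0]>5)).astype(np.uint8); w=np.zeros_like(m); w[int(v)-25:int(v)+25,int(u)-25:int(u)+25]=1
    nn,l,st,ce=cv2.connectedComponentsWithStats(m*w); i=1+st[1:,4].argmax()
    (c,s,an)=cv2.minAreaRect(np.argwhere(l==i)[:,::-1].astype(np.float32)); bx=cv2.boxPoints((c,s,an))
    P=[on(a,*q,.018)[:2] for q in bx]
    print(n,st[i],c,on(a,*c,.018).round(4),[np.linalg.norm(P[j]-P[j-1]).round(4) for j in range(4)])
    L=max(((P[1]-P[0]),(P[2]-P[1])),key=np.linalg.norm); print('yaw',np.degrees(np.arctan2(L[1],L[0])).round(1))
m=(im.max(2)<48).astype(np.uint8);w=np.zeros_like(m);w[155:243,130:205]=1
m=cv2.morphologyEx(m*w,cv2.MORPH_CLOSE,np.ones((9,9)))
nn,l,st,ce=cv2.connectedComponentsWithStats(m); i=1+st[1:,4].argmax()
c,s,an=cv2.minAreaRect(np.argwhere(l==i)[:,::-1].astype(np.float32));bx=cv2.boxPoints((c,s,an))
print(st[i],c,s,an,on(a,*c,.03).round(3),[on(a,*q,.03)[:2].round(3) for q in bx])
c=shot('wrist','w0');print(c['pose'].round(3),c['fx'],c['cx'],c['cy'],manip.tcp_to_grasp)
A=cv2.resize(a['img'][130:250,110:230],(400,400),interpolation=cv2.INTER_CUBIC);B=cv2.resize(a['img'][160:250,270:390],(400,300),interpolation=cv2.INTER_CUBIC)
C=np.zeros((600,800,3),np.uint8);C[:400,:400]=A;C[:300,400:]=B;C[300:,400:]=cv2.resize(c['img'],(400,300))
cv2.imwrite('pics/m1.png',C[:,:,::-1])
E
```

```text
near [290 203  14  24 239] (296.5730285644531, 214.51683044433594) [ 0.479  -0.0825  0.018 ] [np.float64(0.0288), np.float64(0.0672), np.float64(0.0289), np.float64(0.0671)]
yaw -14.0
far [343 189  14  25 240] (349.0169677734375, 201.090576171875) [ 0.5146 -0.2294  0.018 ] [np.float64(0.0674), np.float64(0.0281), np.float64(0.0673), np.float64(0.028)]
yaw -171.0
[150 163  50  75 890] (169.33328247070312, 199.77398681640625) (45.82913589477539, 67.5151138305664) 13.348727226257324 [0.525 0.273 0.03 ] [array([0.449, 0.358]), array([0.633, 0.315]), array([0.601, 0.188]), array([0.418, 0.232])]
[[ 0.431 -0.867 -0.249  0.277]
 [-0.902 -0.415 -0.117 -0.421]
 [-0.001  0.275 -0.962  0.375]
 [ 0.     0.     0.     1.   ]] 272.0181683867785 258.08737453902 195.64864716866768 0.0539
```

View pics/m1.png

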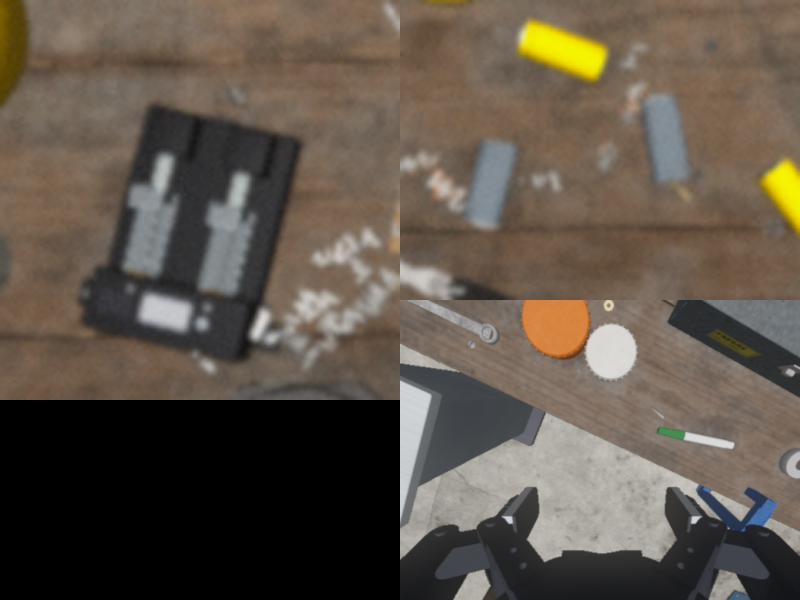

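Top crop: the near cell's lower end (485,222) looks paler, but I can't tell which end the nub is on. The charger's console is robot-side, its x axis at about 167° yaw. I'm moving the wrist camera over the cells.

Request:
step_arm(series=[{"travel": [4,4.4,-1],"turn": -8,"fingers": 0},{"travel": [4,4.4,-1],"turn": -8,"fingers": 0},{"travel": [4,4.4,-1],"turn": -8,"fingers": 0},{"travel": [4,4.4,-1],"turn": -8,"fingers": 0},{"travel": [4,4.4,-1],"turn": -7.6,"fingers": 0}])

```text
t: 0.78
tcp_pos: [0.417, -0.2293, 0.2535]
ee_rot: [0.992, -0.124, 0.0, 0.0]
contact_force: [0.5, -0.4, -0.4]
opening: 0.0859
grip_force: 0.0
```

Request:
step_arm(series=[{"travel": [4,5,-1],"turn": 0,"fingers": 0},{"travel": [2.4,3,0],"turn": 0,"fingers": 0},{"travel": [0,0,0],"turn": 0,"fingers": 0}])

```text
t: 1.15
tcp_pos: [0.4798, -0.1505, 0.2436]
ee_rot: [0.993, -0.119, -0.0, -0.0]
contact_force: [0.6, -0.1, -0.4]
opening: 0.0855
grip_force: 0.0
```

```bash
cat >> h.py <<'E'
def cells(c,z=.016):
    im=cv2.GaussianBlur(c['img'],(3,3),0).astype(int); m=((im[:,:,2]-im[:,:,0]>6)&(im.max(2)>60)&(im.max(2)<210)).astype(np.uint8)
    m=cv2.morphologyEx(m,cv2.MORPH_OPEN,np.ones((5,5)))
    n,l,st,ce=cv2.connectedComponentsWithStats(m)
    for i in range(1,n):
        if st[i,4]<400: continue
        r=cv2.minAreaRect(np.argwhere(l==i)[:,::-1].astype(np.float32)); bx=cv2.boxPoints(r)
        P=[on(c,*q,z)[:2] for q in bx]; e=[P[1]-P[0],P[2]-P[1]]; L=max(e,key=np.linalg.norm)
        print('blob px',np.round(r[0],1),'world',on(c,*r[0],z)[:2].round(4),'size',np.round([np.linalg.norm(x) for x in e],4),'yaw',np.degrees(np.arctan2(L[1],L[0])).round(1))
def state():
    s=manip.sense(); q=s['ee_rot']; print('t',round(s['t'],2),'tcp',s['tcp_pos'].round(4),'yaw',np.degrees(2*np.arctan2(q[1],q[0])).round(1),'j',s['joints'].round(2),'F',s['contact_force'].round(1),'op',round(s['opening'],4),'grip',round(s['grip_force'],1))
E
python3 - <<'E'
from h import *
c=shot('wrist','w1');cells(c);state();print(c['pose'].round(3))
cv2.imwrite('pics/w1x.png',cv2.resize(c['img'][:,:,::-1],(800,600),interpolation=cv2.INTER_CUBIC))
E
```

```text
blob px [321.6 133.8] world [ 0.5138 -0.2294] size [0.03   0.0725] yaw -170.6
blob px [198.6 197.7] world [ 0.4769 -0.0799] size [0.0302 0.0727] yaw 165.7
blob px [103.4 341.8] world [0.3133 0.1052] size [0.1008 0.1363] yaw -125.1
blob px [414.3 346.2] world [ 0.2057 -0.3021] size [0.1379 0.0842] yaw -83.2
t 1.2 tcp [ 0.4789 -0.1517  0.2437] yaw -13.8 j [-0.31  0.28 -0.1   1.19 -0.    3.08] F [-0.1 -0.4 -0.3] op 0.0851 grip 0.0
[[-0.238 -0.934 -0.267  0.546]
 [-0.971  0.229  0.065 -0.167]
 [ 0.001  0.275 -0.961  0.315]
 [ 0.     0.     0.     1.   ]]
```

View pics/w1x.png

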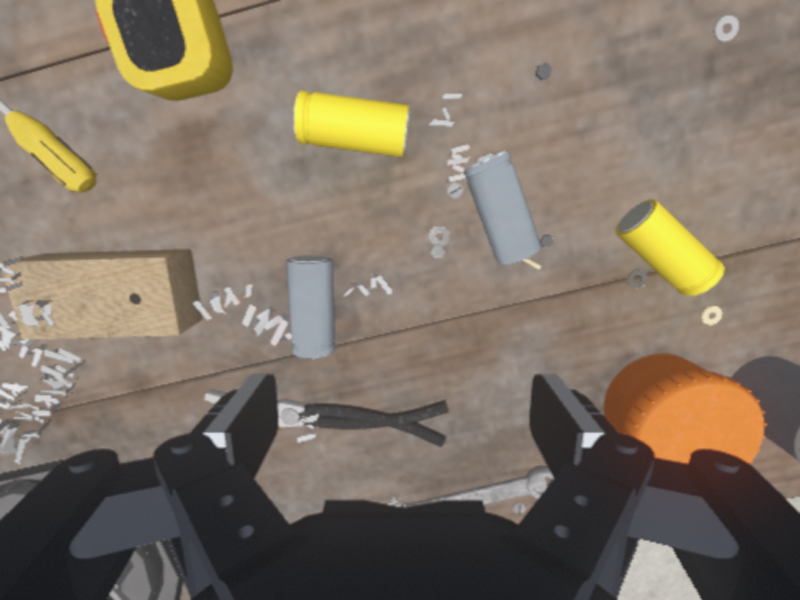

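```bash
python3 - <<'E'
from h import *
c=load('w1')['img'][:,:,::-1]
z=lambda a:cv2.resize(a,(400,600),interpolation=cv2.INTER_CUBIC)
cv2.imwrite('pics/z1.png',np.hstack([z(c[155:239,170:226]),z(c[92:176,294:350])]))
E
```

```text
(no output)
```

View pics/z1.png

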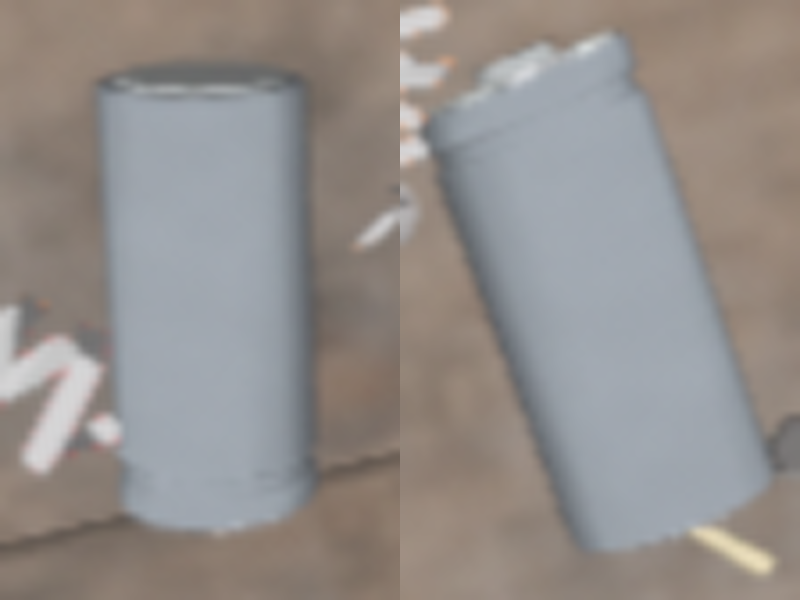

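Zoom: the near cell (left crop) has its groove at the bottom, so its nub faces the robot. The far cell (right crop) shows its nub at the top, away from the robot. I'm turning half round (joint 6 is near its limit) while moving over the near cell.

Request:
step_arm(series=[{"travel": [0,1.4,-1],"turn": 10.5,"fingers": 0},{"travel": [0,1.4,-1],"turn": 10.5,"fingers": 0},{"travel": [0,1.4,-1],"turn": 10.5,"fingers": 0},{"travel": [0,1.4,-1],"turn": 10.5,"fingers": 0},{"travel": [0,1.4,-1],"turn": 10.5,"fingers": 0}])

```text
t: 1.82
tcp_pos: [0.4778, -0.0837, 0.194]
ee_rot: [0.944, 0.331, -0.0, 0.0]
contact_force: [-0.6, 0.1, -0.4]
opening: 0.0853
grip_force: 0.0
```

Request:
step_arm(series=[{"travel": [0,0,0],"turn": 10.5,"fingers": 0},{"travel": [0,0,0],"turn": 10.5,"fingers": 0},{"travel": [0,0,0],"turn": 10.5,"fingers": 0},{"travel": [0,0,0],"turn": 10.5,"fingers": 0},{"travel": [0,0,0],"turn": 10.5,"fingers": 0}])

```text
t: 2.45
tcp_pos: [0.4778, -0.0842, 0.1943]
ee_rot: [0.7, 0.714, -0.0, -0.0]
contact_force: [0.3, 0.5, 1.1]
opening: 0.0856
grip_force: 0.0
```

Request:
step_arm(series=[{"travel": [0,0,0],"turn": 10.5,"fingers": 0},{"travel": [0,0,0],"turn": 10.5,"fingers": 0},{"travel": [0,0,0],"turn": 10.5,"fingers": 0},{"travel": [0,0,0],"turn": 10.5,"fingers": 0},{"travel": [0,0,0],"turn": 10.5,"fingers": 0}])

```text
t: 3.08
tcp_pos: [0.4778, -0.0842, 0.1943]
ee_rot: [0.312, 0.95, -0.0, -0.0]
contact_force: [-0.2, 0.8, 0.4]
opening: 0.0852
grip_force: 0.0
```

Request:
step_arm(series=[{"travel": [0,0,0],"turn": 10.5,"fingers": 0},{"travel": [0,0,0],"turn": 10.5,"fingers": 0},{"travel": [0,0,0],"turn": 0,"fingers": 0}])

```text
t: 3.45
tcp_pos: [0.4779, -0.0839, 0.1943]
ee_rot: [0.137, 0.991, -0.0, -0.0]
contact_force: [-0.0, 0.4, 0.6]
opening: 0.0857
grip_force: 0.0
```

```bash
python3 - <<'E'
from h import *
c=shot('wrist','w2');cells(c);state();print(c['pose'].round(3))
E
```

```text
blob px [261.5 198.5] world [ 0.4817 -0.0823] size [0.0286 0.073 ] yaw -14.7
blob px [122.4 253.6] world [ 0.4994 -0.2341] size [0.0361 0.0371] yaw 10.1
blob px [103.2 341.3] world [ 0.5948 -0.2992] size [0.0838 0.1138] yaw 53.9
blob px [413.  342.4] world [0.691  0.0365] size [0.1142 0.0822] yaw 95.6
t 3.5 tcp [ 0.478  -0.0838  0.1943] yaw 164.2 j [-0.17  0.29 -0.23  1.05 -0.    0.1 ] F [-0.   0.3  0.5] op 0.0857 grip 0.0
[[ 0.273  0.926  0.263  0.41 ]
 [ 0.962 -0.262 -0.076 -0.065]
 [-0.001  0.274 -0.962  0.266]
 [ 0.     0.     0.     1.   ]]
```

Request:
step_arm(series=[{"travel": [0.1,0.2,-5],"turn": 1.2,"fingers": 0},{"travel": [0,0,-5],"turn": 0,"fingers": 0},{"travel": [0,0,-1.8],"turn": 0,"fingers": 0},{"travel": [0,0,0],"turn": 0,"fingers": 120},{"travel": [0,0,0],"turn": 0,"fingers": 200}])

```text
t: 4.12
tcp_pos: [0.4803, -0.0811, 0.0772]
ee_rot: [0.125, 0.992, -0.0, 0.001]
contact_force: [-0.3, 0.3, 0.9]
opening: 0.0516
grip_force: 0.0
```

Request:
step_arm(series=[{"travel": [0,0,0],"turn": 0,"fingers": 200},{"travel": [0,0,0],"turn": 0,"fingers": 200},{"travel": [0,0,0],"turn": 0,"fingers": 200}])

```text
t: 4.5
tcp_pos: [0.4809, -0.081, 0.0779]
ee_rot: [0.125, 0.992, -0.0, 0.002]
contact_force: [-0.0, 0.5, 6.1]
opening: 0.0301
grip_force: 59.2
```

Request:
step_arm(series=[{"travel": [0,0,4],"turn": 0,"fingers": 200},{"travel": [0,1,6],"turn": 0,"fingers": 200},{"travel": [0,4.5,4],"turn": 0,"fingers": 200},{"travel": [0,6,1],"turn": 0,"fingers": 200},{"travel": [-0.5,6,1],"turn": 0,"fingers": 200}])

```text
t: 5.12
tcp_pos: [0.4749, 0.0958, 0.2377]
ee_rot: [0.125, 0.992, 0.0, 0.001]
contact_force: [1.1, 0.8, -2.1]
opening: 0.0302
grip_force: 59.8
```

Request:
step_arm(series=[{"travel": [-0.8,6,0],"turn": 0,"fingers": 200},{"travel": [-0.8,6,0],"turn": 0,"fingers": 200},{"travel": [-0.8,5.5,0],"turn": 0,"fingers": 200},{"travel": [0,0,0],"turn": 0,"fingers": 200},{"travel": [0,0,0],"turn": 0,"fingers": 200}])

```text
t: 5.75
tcp_pos: [0.4501, 0.2692, 0.2361]
ee_rot: [0.124, 0.992, -0.0, -0.0]
contact_force: [0.3, -1.1, -0.5]
opening: 0.03
grip_force: 59.9
```

```bash
python3 - <<'E'
from h import *
c=shot('wrist','w3');state();print(c['pose'].round(3))
cv2.imwrite('pics/w3x.png',cv2.resize(c['img'][:,:,::-1],(800,600),interpolation=cv2.INTER_CUBIC))
E
```

```text
t 5.8 tcp [0.4504 0.2685 0.2361] yaw 165.7 j [ 0.54  0.33 -0.06  1.19 -0.    0.79] F [-0.5 -0.4 -1.1] op 0.0304 grip 59.9
[[ 0.247  0.932  0.265  0.382]
 [ 0.969 -0.237 -0.069  0.286]
 [-0.002  0.274 -0.962  0.308]
 [ 0.     0.     0.     1.   ]]
```

View pics/w3x.png

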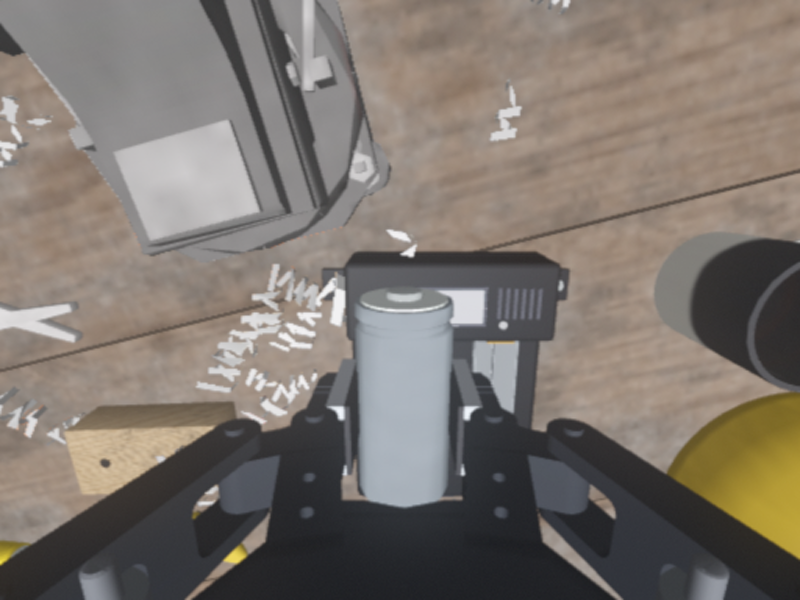

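The view looks back towards the robot. The held cell is at columns 355-450 with its nub at (403,296), towards the console. The console's top is at (348-556, 262-338), and the left bay trough at (495,370). I'm moving forward to see the whole charger.

Request:
step_arm(series=[{"travel": [5.5,2,0],"turn": 0.5,"fingers": 200},{"travel": [5.5,2,0],"turn": 0.5,"fingers": 200},{"travel": [1,0,0],"turn": 0,"fingers": 200},{"travel": [0,0,0],"turn": 0,"fingers": 200},{"travel": [0,0,0],"turn": 0,"fingers": 200}])

```text
t: 6.42
tcp_pos: [0.5697, 0.3081, 0.2367]
ee_rot: [0.116, 0.993, -0.0, -0.0]
contact_force: [0.2, 0.5, -1.5]
opening: 0.0302
grip_force: 60.0
```

```bash
python3 - <<'E'
from h import *
c=shot('wrist','w4');state()
cv2.imwrite('pics/w4x.png',cv2.resize(c['img'][:,:,::-1],(800,600),interpolation=cv2.INTER_CUBIC))
E
```

```text
t 6.47 tcp [0.5696 0.3084 0.237 ] yaw 166.7 j [0.5  0.57 0.33 1.33 0.   0.73] F [-0.3 -0.4 -1.2] op 0.0303 grip 60.0
```

View pics/w4x.png

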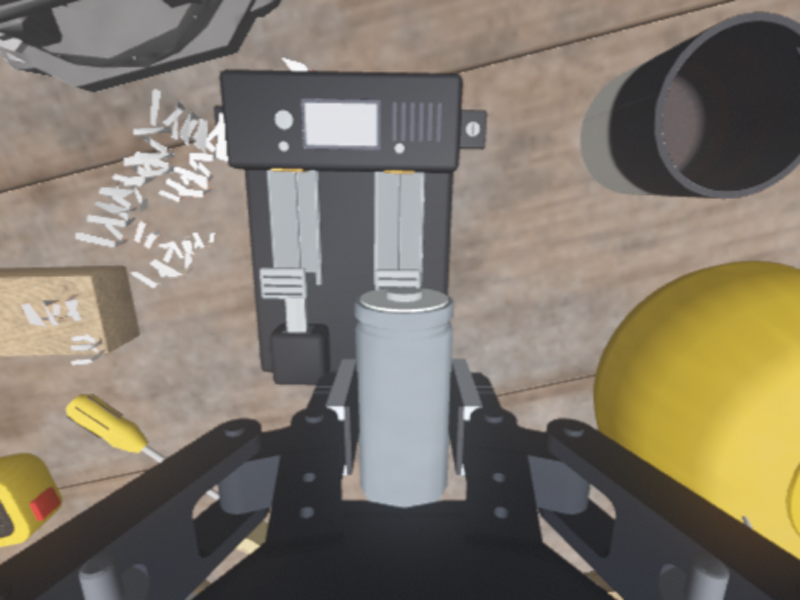

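Clear view of the charger (800 scale):
- **Console:** front edge at about row 163, columns 231-458.
- **Contacts:** at (288,170) and (400,172).
- **Slide lips:** right one at (262-305, 269-298), left one at (375-420, 270-287).

Next I'll extract these edges accurately.

```bash
python3 - <<'E'
from h import *
c=load('w4');g=cv2.cvtColor(c['img'],cv2.COLOR_RGB2GRAY).astype(int)
print('col221 rows95-114',g[95:114,221]);print('col160',g[95:114,160]);print('col288',g[95:114,288])
print('row 75 L',g[75,138:156],'R',g[75,286:304]);print('row100 L',g[100,138:156],'R',g[100,286:304])
print('col 181 lips r',g[165:196,176]);print('col 250 lips l',g[165:196,250])
print('row lip r @174',g[174,160:202]);print('row lip l @174',g[174,234:275])
print('trough row 140',g[140,165:210],'\n',g[140,234:276])
o=(c['img'][:,:,0].astype(int)-c['img'][:,:,2]>60); o[:, :150]=0;o[:,300:]=0;o[:95]=0;o[120:]=0
for s in((150,220),(220,300)):
    p=np.argwhere(o[:,s[0]:s[1]]); print('contact',p.min(0)+[0,s[0]],p.max(0)+[0,s[0]],p.mean(0)+[0,s[0]])
print(c['pose'].round(3))
E
```

```text
col221 rows95-114 [103  94  94  94  94  94  95  96  95  94  86  76  64  53  59  84  89  91
  90]
col160 [84 85 84 83 84 85 86 85 85 77 69 59 48 52 74 78 79 79 79]
col288 [100 100 101 101 102 102 101 102 102 102 100  90  76  62  52  53  61  63
  65]
row 75 L [ 77 106 202 241 216 112  68  74  78  77  79  79  78  78  78  79  78  78] R [96 96 96 97 96 92 81 67 58 76 96 97 98 97 97 96 97 96]
row100 L [193 233 244 247 247 247 240 204 108  79  84  84  84  84  85  84  85  84] R [101 101 102 102  96  81  70  83 126 150 153 154 153 154 154 155 156 157]
col 181 lips r [181 183 188 188 188 187 158 180 205 210 207 167 127 177 204 208 204 146
 150 197 207 203 149 124 191 167 112  87  85  85  86]
col 250 lips l [180 180 180 180 181 180 177 149 179 209 214 211 180 136 182 207 211 206
 143 110 112 118 152 192 200 200 191 155 138 136 137]
row lip r @174 [151 132  92  80  82  99 159 199 208 209 209 209 210 210 210 209 210 210
 211 210 210 210 210 210 211 211 211 211 211 211 211 211 211 202 171 134
 125 125 125 125 131 144]
row lip l @174 [ 90  91  90  90 100 152 190 203 209 210 211 210 209 210 210 209 209 208
 208 207 207 206 206 206 206 206 206 205 205 205 204 204 203 195 171 146
 121  94  90  90  90]
trough row 140 [ 82  82  83  84  83  83  85 110 164 190 184 182 182 182 182 181 181 182
 181 182 181 182 181 181 179 168 164 179 181 182 181 182 181 181 182 182
 180 175 167 144  97  89  89  89  89] 
 [ 94  93  93  93  97 133 179 193 184 182 182 182 182 182 181 182 182 182
 181 179 167 167 184 181 181 181 181 181 181 181 181 182 182 182 181 178
 159 116  94  92  92  92]
contact [108 173] [109 193] [108.43243243 184.08108108]
contact [109 246] [110 264] [109.5 255. ]
[[ 0.232  0.936  0.265  0.501]
 [ 0.973 -0.223 -0.065  0.324]
 [-0.001  0.273 -0.962  0.308]
 [ 0.     0.     0.     1.   ]]
```

```bash
python3 - <<'E'
from h import *
c=load('w4')
L=on(c,253.8,172.3,.068);R=on(c,180.1,171.3,.068)
print('lips',L.round(4),R.round(4),np.linalg.norm(L-R))
d=L-R; cy=-d/np.linalg.norm(d); yaw=np.degrees(np.arctan2(cy[1],cy[0]))-90; print('charger yaw',yaw%360)
e1=on(c,160,104.3,.048);e2=on(c,288,106,.048);d=e2-e1;print('edge',e1.round(4),e2.round(4),(np.degrees(np.arctan2(-d[1],-d[0]))-90)%360)
C=[on(c,255,108.5,.045),on(c,183,107.5,.045)];print('contacts',np.round(C,4),np.linalg.norm(C[0]-C[1]))
T=[on(c,254.8,140,.034),on(c,188.5,140,.034)];print('troughs mid',np.round(T,4),np.linalg.norm(T[0]-T[1]))
cl=on(c,147.5,75,.048),on(c,293.5,75,.048);print('console sides',np.round(cl,4),np.linalg.norm(cl[0]-cl[1]))
y=np.radians(166.8);X=np.array([np.cos(y),np.sin(y)]);Y=np.array([-X[1],X[0]])
for n,p,q in[('lipL',L,(-.017,-.033)),('lipR',R,(-.017,.033)),('conL',C[0],(.0375,-.033)),('conR',C[1],(.0375,.033)),('TL',T[0],(None,-.033)),('TR',T[1],(None,.033)),('e1',e1,(.0375,None)),('e2',e2,(.0375,None)),('sL',cl[1],(None,-.068)),('sR',cl[0],(None,.068))]:
    print(n,'origin along X',None if q[0] is None else round(p[:2]@X-q[0],4),'along Y',None if q[1] is None else round(p[:2]@Y-q[1],4))
# held cell: nub end & sides
g=cv2.cvtColor(c['img'],cv2.COLOR_RGB2GRAY).astype(int)
print('cell col258',g[180:204,258],g[306:326,258]);print('row230',g[230,222:236],g[230,280:296],'row300',g[300,222:236],g[300,280:296])
E
```

```text
lips [0.5451 0.3094 0.068 ] [0.5289 0.2454 0.068 ] 0.06600509673627167
charger yaw 165.79762416866396
edge [0.4681 0.2401 0.048 ] [0.4965 0.3529 0.048 ] 165.8452659139008
contacts [[0.4916 0.3232 0.045 ]
 [0.4753 0.2589 0.045 ]] 0.06634666934183103
troughs mid [[0.52   0.316  0.034 ]
 [0.5048 0.2521 0.034 ]] 0.06568382065994327
console sides [[0.4422 0.2375 0.048 ]
 [0.4722 0.3629 0.048 ]] 0.12898685813255337
lipL origin along X -0.443 along Y -0.3927
lipR origin along X -0.4419 along Y -0.3927
conL origin along X -0.4423 along Y -0.3939
conR origin along X -0.4411 along Y -0.3936
TL origin along X None along Y -0.3934
TR origin along X None along Y -0.3937
e1 origin along X -0.4384 along Y None
e2 origin along X -0.4403 along Y None
sL origin along X None along Y -0.3931
sR origin along X None along Y -0.4002
cell col258 [203 210 206 151 116 114 116 126 165 203 209 208 204 161 138 138 137 157
 225 208 152 173 181 182] [181 181 181 180 179 179 179 179 179 179 179 179 179 180 179 179 179 176
 135  79]
row230 [109 109 110 111 110 107 114 130 142 154 163 167 169 171] [179 178 178 176 173 167 158 147 135 124 120 120 119 120 121 121] row300 [127 102  95 111 147 163 164 157 144 142 152 162 170 175] [167 165 160 152 139 129 135 155 162 161 144 105  91 102 121 188]
```

```bash
cat >> h.py <<'E'
YAW=np.radians(165.8);X=np.array([np.cos(YAW),np.sin(YAW)]);Y=np.array([-X[1],X[0]])
BL=np.array([.5283,.3138]);BR=np.array([.5121,.2498])
E
python3 - <<'E'
from h import *
c=load('w4');s=manip.sense();t=s['tcp_pos'][:2]
for z in(.187,.191):
    a=on(c,258.5,199.7,z)[:2];b=on(c,258.5,324,z)[:2]; print(z,np.linalg.norm(a-b),'nub end rel tcp along X,Y',(a-t)@X,(a-t)@Y,'plain',(b-t)@X,(b-t)@Y)
print('tcp rel bayL',(t-BL)@X,(t-BL)@Y)
E
```

```text
0.187 0.06939880169179734 nub end rel tcp along X,Y 0.03419050716127886 0.0009913961289856785 plain -0.0352016080587973 2.8057382184723033e-05
0.191 0.06710849638826433 nub end rel tcp along X,Y 0.03539059155332011 0.001008514188946436 plain -0.03171143903074571 7.696763145008249e-05
tcp rel bayL -0.041393864301909646 -0.004931699009421767
```

Request:
step_arm(series=[{"travel": [-3.3,0.6,0],"turn": -0.9,"fingers": 200},{"travel": [-3.2,0.6,0],"turn": 0,"fingers": 200},{"travel": [0,0,-5],"turn": 0,"fingers": 200},{"travel": [0,0,-4],"turn": 0,"fingers": 200},{"travel": [0,0,-1.3],"turn": 0,"fingers": 200}])

```text
t: 7.1
tcp_pos: [0.5032, 0.3202, 0.1316]
ee_rot: [0.123, 0.992, -0.001, -0.002]
contact_force: [-0.2, 0.1, -0.9]
opening: 0.0302
grip_force: 60.0
```

Request:
step_arm(series=[{"travel": [0,0,0],"turn": 0,"fingers": 200}])

```text
t: 7.22
tcp_pos: [0.5051, 0.3211, 0.1335]
ee_rot: [0.124, 0.992, -0.0, -0.0]
contact_force: [-0.2, 0.2, -0.5]
opening: 0.0301
grip_force: 60.0
```

```bash
cat >> h.py <<'E'
def rel(B):
    s=manip.sense();t=s['tcp_pos'];F=s['contact_force'];print('rel bay X,Y mm',np.round(1e3*np.array([(t[:2]-B)@X,(t[:2]-B)@Y]),1),'z',t[2].round(4),'F XYZ',np.round([F[:2]@X,F[:2]@Y,F[2]],1))
E
python3 - <<'E'
from h import *
c=shot('wrist','w5');state();rel(BL)
g=cv2.resize(c['img'][:,:,::-1],(800,600),interpolation=cv2.INTER_CUBIC);cv2.imwrite('pics/w5x.png',g[100:600])
E
```

```text
t 7.28 tcp [0.506  0.3216 0.1347] yaw 165.8 j [0.57 0.55 0.01 1.03 0.   0.81] F [ 1.1  1.  -0.4] op 0.0299 grip 60.0
rel bay X,Y mm [23.5 -2.1] z 0.1347 F XYZ [-0.8 -1.2 -0.4]
```

View pics/w5x.png

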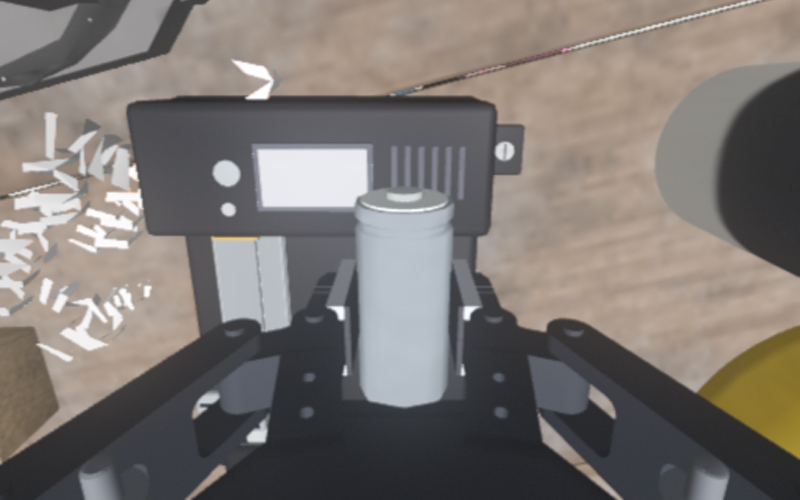

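The cell hangs level over the left bay with its nub over the console, nothing touching. Now I'll push the lip back with the plain end.

Request:
step_arm(series=[{"travel": [0.45,-0.28,0],"turn": 0,"fingers": 200},{"travel": [0.48,-0.12,0],"turn": 0,"fingers": 200},{"travel": [0.48,-0.12,0],"turn": 0,"fingers": 200},{"travel": [0.48,-0.12,0],"turn": 0,"fingers": 200},{"travel": [0,0,0],"turn": 0,"fingers": 200}])

```text
t: 7.9
tcp_pos: [0.5247, 0.315, 0.1333]
ee_rot: [0.124, 0.992, 0.0, -0.0]
contact_force: [-3.9, 1.7, 0.2]
opening: 0.03
grip_force: 60.0
```

```bash
python3 -c "
from h import *
rel(BL)"
```

```text
rel bay X,Y mm [ 3.8 -0.2] z 0.1333 F XYZ [ 4.2 -0.7  0.2]
```

Request:
step_arm(series=[{"travel": [0.29,-0.07,0],"turn": 0,"fingers": 200},{"travel": [0,0,0],"turn": 0,"fingers": 200}])

```text
t: 8.15
tcp_pos: [0.5273, 0.3142, 0.1331]
ee_rot: [0.124, 0.992, -0.0, -0.0]
contact_force: [-3.7, 1.1, 0.8]
opening: 0.0302
grip_force: 60.0
```

Request:
step_arm(series=[{"travel": [0.15,-0.04,0],"turn": 0,"fingers": 200},{"travel": [0,0,0],"turn": 0,"fingers": 200}])

```text
t: 8.4
tcp_pos: [0.5288, 0.3138, 0.1332]
ee_rot: [0.124, 0.992, -0.0, -0.0]
contact_force: [-3.0, 2.1, -0.2]
opening: 0.0301
grip_force: 60.0
```

```bash
python3 - <<'E'
from h import *
rel(BL)
c=shot('wrist','w6')
E
```

```text
rel bay X,Y mm [-0.5 -0.2] z 0.1332 F XYZ [ 3.4 -1.3 -0.2]
```

Request:
step_arm(series=[{"travel": [0.07,-0.02,0],"turn": 0,"fingers": 200},{"travel": [0,0,0],"turn": 0,"fingers": 200}])

```text
t: 8.7
tcp_pos: [0.5296, 0.3136, 0.1332]
ee_rot: [0.124, 0.992, 0.0, -0.0]
contact_force: [-3.4, 1.6, 0.4]
opening: 0.0301
grip_force: 60.0
```

Request:
step_arm(series=[{"travel": [0.07,-0.02,0],"turn": 0,"fingers": 200},{"travel": [0,0,0],"turn": 0,"fingers": 200}])

```text
t: 8.95
tcp_pos: [0.5303, 0.3135, 0.1332]
ee_rot: [0.124, 0.992, 0.0, -0.0]
contact_force: [-3.0, 2.1, -1.2]
opening: 0.0304
grip_force: 60.0
```

Request:
step_arm(series=[{"travel": [0.07,-0.02,0],"turn": 0,"fingers": 200},{"travel": [0,0,0],"turn": 0,"fingers": 200}])

```text
t: 9.2
tcp_pos: [0.5311, 0.3132, 0.1332]
ee_rot: [0.124, 0.992, 0.0, -0.0]
contact_force: [-3.8, 1.7, -1.1]
opening: 0.0301
grip_force: 60.0
```

Request:
step_arm(series=[{"travel": [0.07,-0.02,0],"turn": 0,"fingers": 200},{"travel": [0,0,0],"turn": 0,"fingers": 200}])

```text
t: 9.45
tcp_pos: [0.5318, 0.3131, 0.1333]
ee_rot: [0.124, 0.992, 0.0, 0.0]
contact_force: [-3.4, 1.7, -0.6]
opening: 0.0298
grip_force: 60.0
```

Request:
step_arm(series=[{"travel": [0.07,-0.02,0],"turn": 0,"fingers": 200},{"travel": [0,0,0],"turn": 0,"fingers": 200}])

```text
t: 9.7
tcp_pos: [0.5319, 0.313, 0.1332]
ee_rot: [0.123, 0.992, 0.0, -0.001]
contact_force: [-4.8, 2.9, 0.8]
opening: 0.0304
grip_force: 60.0
```

```bash
python3 - <<'E'
from h import *
rel(BL)
c=shot('wrist','w7')
g=cv2.resize(c['img'][:,:,::-1],(800,600),interpolation=cv2.INTER_CUBIC);cv2.imwrite('pics/w7x.png',cv2.resize(g[200:500,200:600],(800,600)))
E
```

```text
rel bay X,Y mm [-3.7 -0.1] z 0.1332 F XYZ [ 5.4 -1.6  0.8]
```

View pics/w7x.png

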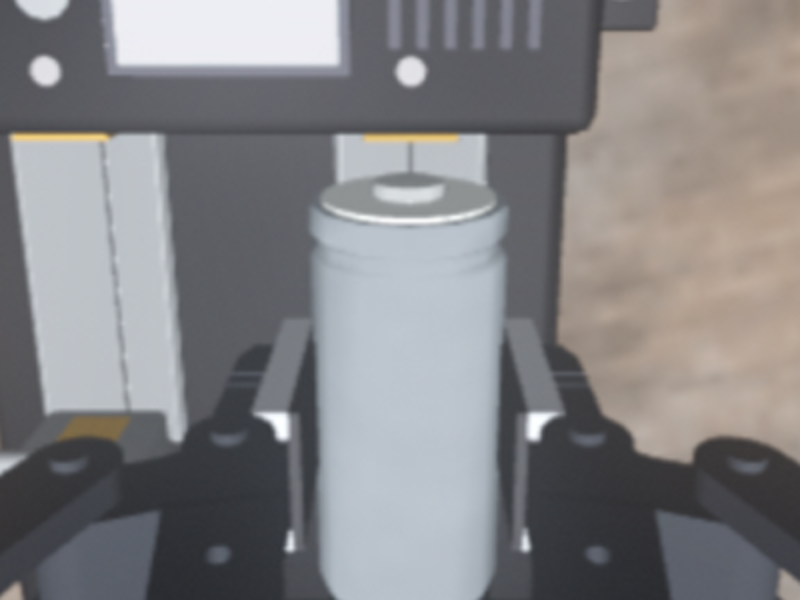

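The slide is at its stop: the arm stopped moving and the force is rising. The nub is centred on its contact with a gap in front of the console. Now lowering.

Request:
step_arm(series=[{"travel": [0,0,-0.4],"turn": 0,"fingers": 200},{"travel": [0,0,-0.4],"turn": 0,"fingers": 200},{"travel": [0,0,0],"turn": 0,"fingers": 200}])

```text
t: 10.12
tcp_pos: [0.5318, 0.3125, 0.125]
ee_rot: [0.124, 0.992, -0.0, -0.001]
contact_force: [-5.1, 1.5, -0.1]
opening: 0.0301
grip_force: 60.2
```

Request:
step_arm(series=[{"travel": [0,0,-0.3],"turn": 0,"fingers": 200},{"travel": [0,0,-0.3],"turn": 0,"fingers": 200},{"travel": [0,0,0],"turn": 0,"fingers": 200}])

```text
t: 10.5
tcp_pos: [0.5318, 0.3125, 0.1191]
ee_rot: [0.124, 0.992, -0.0, -0.001]
contact_force: [-6.0, 2.6, 0.7]
opening: 0.0301
grip_force: 60.2
```

Request:
step_arm(series=[{"travel": [0,0,-0.2],"turn": 0,"fingers": 200},{"travel": [0,0,-0.2],"turn": 0,"fingers": 200},{"travel": [0,0,0],"turn": 0,"fingers": 200}])

```text
t: 10.88
tcp_pos: [0.5319, 0.3125, 0.1152]
ee_rot: [0.124, 0.992, -0.0, -0.0]
contact_force: [-5.2, 1.1, 1.1]
opening: 0.0299
grip_force: 60.2
```

Request:
step_arm(series=[{"travel": [0,0,-0.2],"turn": 0,"fingers": 200},{"travel": [0,0,-0.2],"turn": 0,"fingers": 200},{"travel": [0,0,0],"turn": 0,"fingers": 200}])

```text
t: 11.25
tcp_pos: [0.5321, 0.3125, 0.1112]
ee_rot: [0.124, 0.992, -0.0, -0.0]
contact_force: [-5.0, 0.7, 0.5]
opening: 0.03
grip_force: 60.2
```

```bash
python3 -c "
from h import *
rel(BL);c=shot('wrist','w8');cells(c,.05)"
```

```text
rel bay X,Y mm [-4.   0.4] z 0.1112 F XYZ [5.  0.6 0.5]
blob px [191.5 239.5] world [0.5148 0.2798] size [0.108  0.1706] yaw -11.3
blob px [383.3 336.9] world [0.6029 0.3707] size [0.0346 0.0842] yaw 38.4
blob px [465. 372.] world [0.6419 0.4165] size [0.0305 0.0179] yaw 75.8
blob px [ 51.5 373. ] world [0.5797 0.1669] size [0.0302 0.0162] yaw 75.8
```

Request:
step_arm(series=[{"travel": [0,0,-0.2],"turn": 0,"fingers": 200},{"travel": [0,0,0],"turn": 0,"fingers": 200}])

```text
t: 11.55
tcp_pos: [0.5326, 0.3125, 0.1092]
ee_rot: [0.124, 0.992, -0.0, 0.0]
contact_force: [-2.9, 1.1, -0.4]
opening: 0.0303
grip_force: 60.1
```

Request:
step_arm(series=[{"travel": [0,0,-0.15],"turn": 0,"fingers": 200},{"travel": [0,0,0],"turn": 0,"fingers": 200}])

```text
t: 11.8
tcp_pos: [0.5325, 0.3127, 0.1076]
ee_rot: [0.124, 0.992, -0.0, 0.0]
contact_force: [-2.9, 1.3, -0.4]
opening: 0.0302
grip_force: 60.1
```

Request:
step_arm(series=[{"travel": [0,0,-0.15],"turn": 0,"fingers": 200},{"travel": [0,0,0],"turn": 0,"fingers": 200}])

```text
t: 12.05
tcp_pos: [0.5326, 0.3128, 0.1064]
ee_rot: [0.124, 0.992, 0.0, 0.0]
contact_force: [-3.7, 0.3, 1.5]
opening: 0.0305
grip_force: 60.4
```

The lip has passed over the cell and the cell is touching the trough. I'll set it down and release.

Request:
step_arm(series=[{"travel": [0,0,-0.1],"turn": 0,"fingers": 200},{"travel": [0,0,0],"turn": 0,"fingers": 120},{"travel": [0,0,0],"turn": 0,"fingers": 110},{"travel": [0,0,0],"turn": 0,"fingers": 110}])

```text
t: 12.55
tcp_pos: [0.5329, 0.3127, 0.1053]
ee_rot: [0.124, 0.992, 0.0, 0.0]
contact_force: [-0.0, -0.3, 0.2]
opening: 0.0485
grip_force: 0.0
```

```bash
python3 - <<'E'
from h import *
rel(BL);state();c=shot('wrist','w9')
g=cv2.resize(c['img'][:,:,::-1],(800,600),interpolation=cv2.INTER_CUBIC);cv2.imwrite('pics/w9x.png',cv2.resize(g[200:500,200:600],(800,600)))
E
```

```text
rel bay X,Y mm [-4.7 -0.1] z 0.1053 F XYZ [-0.1  0.3  0.2]
t 12.55 tcp [0.5329 0.3127 0.1053] yaw 165.8 j [ 0.53  0.62  0.04  1.   -0.    0.78] F [-0.  -0.3  0.2] op 0.0485 grip 0.0
```

View pics/w9x.png

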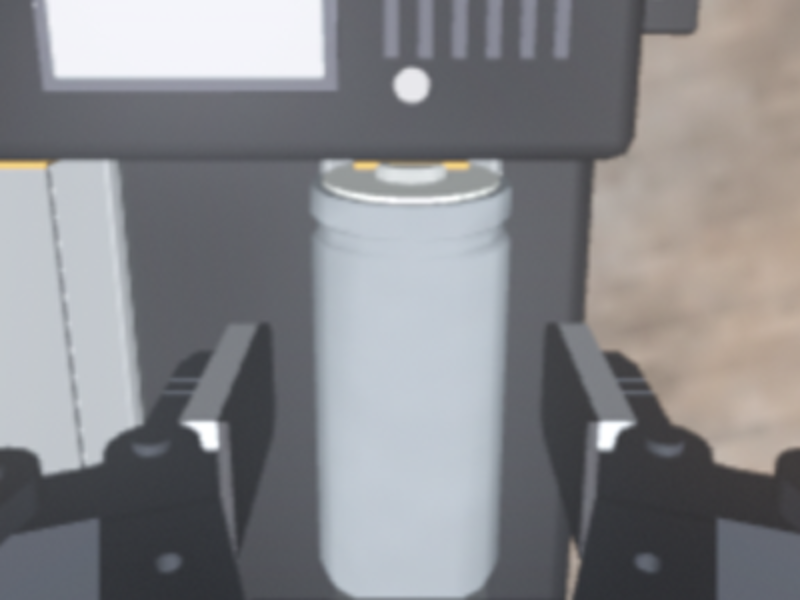

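The cell lies in the left bay with its nub on the contact. I'm lifting off and heading for the second cell, unwinding the wrist on the way.

Request:
step_arm(series=[{"travel": [0,0,3],"turn": 0,"fingers": 110},{"travel": [0,0,5],"turn": 0,"fingers": 60},{"travel": [0,-2,5],"turn": -10,"fingers": 0},{"travel": [-0.1,-5,0],"turn": -10.5,"fingers": 0},{"travel": [-0.1,-5,0],"turn": -10.5,"fingers": 0}])

```text
t: 13.22
tcp_pos: [0.5309, 0.192, 0.2364]
ee_rot: [0.386, 0.922, 0.001, 0.001]
contact_force: [1.3, -0.3, 0.6]
opening: 0.0854
grip_force: 0.0
```

Request:
step_arm(series=[{"travel": [-0.1,-5,0],"turn": -10.5,"fingers": 0},{"travel": [-0.1,-5,0],"turn": -10.5,"fingers": 0},{"travel": [-0.1,-5,0],"turn": -10.5,"fingers": 0},{"travel": [-0.1,-5,0],"turn": -10.5,"fingers": 0},{"travel": [-0.1,-5,0],"turn": -10.5,"fingers": 0}])

```text
t: 13.85
tcp_pos: [0.5254, -0.0589, 0.2355]
ee_rot: [0.755, 0.656, 0.0, 0.0]
contact_force: [-0.0, 0.6, -1.4]
opening: 0.0852
grip_force: 0.0
```

Request:
step_arm(series=[{"travel": [-0.2,-5,0],"turn": -10.5,"fingers": 0},{"travel": [-0.2,-5,0],"turn": -10.5,"fingers": 0},{"travel": [-0.2,-4,0],"turn": -10.5,"fingers": 0},{"travel": [-0.2,-2.3,0],"turn": -10.5,"fingers": 0},{"travel": [-0.5,-1,0],"turn": -10.5,"fingers": 0}])

```text
t: 14.48
tcp_pos: [0.5123, -0.2321, 0.2351]
ee_rot: [0.967, 0.253, 0.0, 0.0]
contact_force: [-0.6, 0.7, 0.0]
opening: 0.0852
grip_force: 0.0
```

Request:
step_arm(series=[{"travel": [0,0,0],"turn": -9.9,"fingers": 0},{"travel": [0,0,0],"turn": 0,"fingers": 0},{"travel": [0,0,0],"turn": 0,"fingers": 0}])

```text
t: 14.85
tcp_pos: [0.5125, -0.2301, 0.2353]
ee_rot: [0.985, 0.174, 0.0, 0.0]
contact_force: [0.1, 0.7, 0.3]
opening: 0.0855
grip_force: 0.0
```

```bash
python3 - <<'E'
from h import *
c=shot('wrist','w10');state();cells(c)
a=shot('top','top1')
E
```

```text
t 14.9 tcp [ 0.5125 -0.23    0.2353] yaw 20.0 j [-0.42  0.4   0.05  1.22 -0.    2.37] F [-0.1 -0.6  0.5] op 0.0856 grip 0.0
blob px [257.7 182.6] world [ 0.5123 -0.2293] size [0.0725 0.0289] yaw 8.8
blob px [103.6 342.6] world [ 0.2406 -0.1127] size [0.0992 0.1326] yaw -92.8
blob px [413.3 341.3] world [ 0.3812 -0.4943] size [0.1313 0.0973] yaw -49.6
```

Request:
step_arm(series=[{"travel": [0.05,0.1,-5],"turn": -5.4,"fingers": 0},{"travel": [0,0,-5],"turn": -5.4,"fingers": 0},{"travel": [0,0,-4],"turn": 0,"fingers": 0},{"travel": [0,0,-1.9],"turn": 0,"fingers": 0},{"travel": [0,0,0],"turn": 0,"fingers": 120}])

```text
t: 15.58
tcp_pos: [0.5117, -0.2284, 0.0745]
ee_rot: [0.997, 0.08, -0.002, -0.001]
contact_force: [-0.1, 0.1, 0.4]
opening: 0.0699
grip_force: 0.0
```

Request:
step_arm(series=[{"travel": [0,0,0],"turn": 0,"fingers": 200},{"travel": [0,0,0],"turn": 0,"fingers": 200},{"travel": [0,0,0],"turn": 0,"fingers": 200},{"travel": [0,0,0],"turn": 0,"fingers": 200}])

```text
t: 16.08
tcp_pos: [0.5141, -0.2297, 0.0781]
ee_rot: [0.997, 0.079, 0.002, 0.001]
contact_force: [-0.3, -0.0, 6.7]
opening: 0.0299
grip_force: 59.7
```

Request:
step_arm(series=[{"travel": [0,0,5],"turn": 0,"fingers": 200},{"travel": [0,2,5],"turn": 0,"fingers": 200},{"travel": [0,3.2,3],"turn": 10.5,"fingers": 200},{"travel": [0,3.4,3],"turn": 10.5,"fingers": 200},{"travel": [0,4,0],"turn": 10.5,"fingers": 200}])

```text
t: 16.7
tcp_pos: [0.5142, -0.1028, 0.2393]
ee_rot: [0.937, 0.349, 0.003, 0.002]
contact_force: [0.1, 0.6, -2.4]
opening: 0.03
grip_force: 60.0
```

Request:
step_arm(series=[{"travel": [0,4,0],"turn": 10.5,"fingers": 200},{"travel": [0,4,0],"turn": 10.5,"fingers": 200},{"travel": [0,4,0],"turn": 10.5,"fingers": 200},{"travel": [0,4,0],"turn": 10.5,"fingers": 200},{"travel": [0,4,0],"turn": 10.5,"fingers": 200}])

```text
t: 17.32
tcp_pos: [0.5124, 0.098, 0.2361]
ee_rot: [0.686, 0.728, -0.0, -0.0]
contact_force: [0.7, -0.3, -2.1]
opening: 0.0304
grip_force: 60.0
```

Request:
step_arm(series=[{"travel": [-0.5,4,0],"turn": 10.5,"fingers": 200},{"travel": [-0.5,4,0],"turn": 10.5,"fingers": 200},{"travel": [-0.5,4,0],"turn": 10.5,"fingers": 200},{"travel": [-0.5,2.4,0],"turn": 10.5,"fingers": 200},{"travel": [-0.5,1.5,0],"turn": 10.5,"fingers": 200}])

```text
t: 17.95
tcp_pos: [0.4872, 0.257, 0.2358]
ee_rot: [0.292, 0.956, -0.0, -0.0]
contact_force: [0.2, -0.2, -2.2]
opening: 0.0302
grip_force: 60.0
```

Request:
step_arm(series=[{"travel": [0,0,0],"turn": 10.5,"fingers": 200},{"travel": [0,0,0],"turn": 9.7,"fingers": 200},{"travel": [0,0,0],"turn": 0,"fingers": 200},{"travel": [0,0,0],"turn": 0,"fingers": 200}])

```text
t: 18.45
tcp_pos: [0.4878, 0.2556, 0.2361]
ee_rot: [0.125, 0.992, -0.0, -0.0]
contact_force: [0.5, -0.4, -1.7]
opening: 0.0301
grip_force: 60.0
```

```bash
python3 - <<'E'
from h import *
c=shot('wrist','w11');state();rel(BR)
g=cv2.cvtColor(c['img'],cv2.COLOR_RGB2GRAY).astype(int)
print(g[180:204,258],g[306:330,258]);
p=c['img'];cv2.imwrite('pics/w11x.png',cv2.resize(p[:,:,::-1],(800,600),interpolation=cv2.INTER_CUBIC))
E
```

```text
t 18.5 tcp [0.4878 0.2556 0.2362] yaw 165.7 j [0.48 0.38 0.02 1.21 0.   0.73] F [ 1.  -0.5 -1.8] op 0.03 grip 60.0
rel bay X,Y mm [25.   0.3] z 0.2362 F XYZ [-1.1  0.2 -1.8]
[105 111 113 123 168 200 204 204 200 157 135 133 135 175 242 195 159 173
 178 178 179 179 178 179] [177 176 176 175 176 175 175 176 175 176 176 176 176 176 176 176 176 173
 129  73  54  51  50  49]
```

View pics/w11x.png

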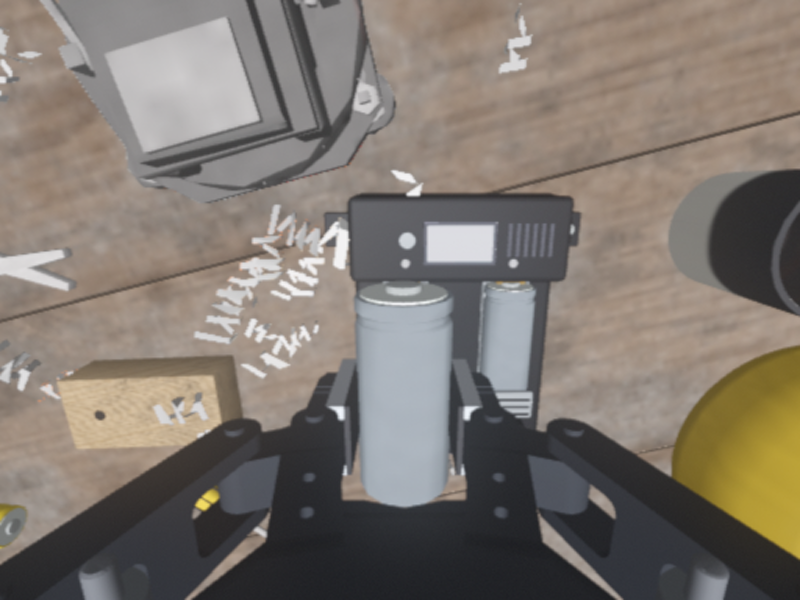

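The left bay is loaded with its lip over the cell end. The second cell is held with its nub (403,288) to the console, over the right bay. Same procedure again.

Request:
step_arm(series=[{"travel": [0,0,-5],"turn": 0,"fingers": 200},{"travel": [0,0,-4],"turn": 0,"fingers": 200},{"travel": [0,0,-1.2],"turn": 0,"fingers": 200},{"travel": [0,0,0],"turn": 0,"fingers": 200},{"travel": [0,0,0],"turn": 0,"fingers": 200}])

```text
t: 19.12
tcp_pos: [0.4892, 0.2564, 0.1361]
ee_rot: [0.124, 0.992, 0.001, 0.001]
contact_force: [-0.1, 0.3, -1.2]
opening: 0.0299
grip_force: 60.0
```

Request:
step_arm(series=[{"travel": [0.48,-0.12,0],"turn": 0,"fingers": 200},{"travel": [0.48,-0.12,0],"turn": 0,"fingers": 200},{"travel": [0.48,-0.12,0],"turn": 0,"fingers": 200},{"travel": [0.48,-0.12,0],"turn": 0,"fingers": 200},{"travel": [0,0,0],"turn": 0,"fingers": 200}])

```text
t: 19.75
tcp_pos: [0.5072, 0.251, 0.1341]
ee_rot: [0.124, 0.992, 0.0, -0.0]
contact_force: [-2.3, 0.8, 0.3]
opening: 0.0301
grip_force: 60.1
```

Request:
step_arm(series=[{"travel": [0.39,-0.1,0],"turn": 0,"fingers": 200},{"travel": [0.19,-0.05,0],"turn": 0,"fingers": 200},{"travel": [0,0,0],"turn": 0,"fingers": 200}])

```text
t: 20.12
tcp_pos: [0.5128, 0.2494, 0.134]
ee_rot: [0.124, 0.992, -0.0, -0.0]
contact_force: [-2.9, 1.4, -0.5]
opening: 0.0298
grip_force: 60.1
```

```bash
python3 -c "
from h import *
rel(BR)"
```

```text
rel bay X,Y mm [-0.8  0.2] z 0.134 F XYZ [ 3.2 -0.6 -0.5]
```

Request:
step_arm(series=[{"travel": [0.19,-0.05,0],"turn": 0,"fingers": 200},{"travel": [0,0,0],"turn": 0,"fingers": 200}])

```text
t: 20.38
tcp_pos: [0.5147, 0.249, 0.1341]
ee_rot: [0.124, 0.992, -0.0, -0.0]
contact_force: [-2.9, 2.4, -2.2]
opening: 0.0299
grip_force: 60.1
```

Request:
step_arm(series=[{"travel": [0.07,-0.02,0],"turn": 0,"fingers": 200},{"travel": [0,0,0],"turn": 0,"fingers": 200}])

```text
t: 20.62
tcp_pos: [0.5154, 0.2488, 0.1341]
ee_rot: [0.124, 0.992, -0.0, -0.0]
contact_force: [-3.2, 1.5, -1.9]
opening: 0.0297
grip_force: 60.0
```

Request:
step_arm(series=[{"travel": [0.07,-0.02,0],"turn": 0,"fingers": 200},{"travel": [0,0,0],"turn": 0,"fingers": 200}])

```text
t: 20.88
tcp_pos: [0.5162, 0.2486, 0.1342]
ee_rot: [0.124, 0.992, -0.0, -0.0]
contact_force: [-3.6, 0.5, -1.3]
opening: 0.0301
grip_force: 60.0
```

Request:
step_arm(series=[{"travel": [0.07,-0.02,0],"turn": 0,"fingers": 200},{"travel": [0,0,0],"turn": 0,"fingers": 200}])

```text
t: 21.12
tcp_pos: [0.5169, 0.2484, 0.1342]
ee_rot: [0.124, 0.992, -0.0, -0.0]
contact_force: [-2.9, 0.5, -2.3]
opening: 0.0298
grip_force: 60.0
```

Request:
step_arm(series=[{"travel": [0.07,-0.02,0],"turn": 0,"fingers": 200},{"travel": [0,0,0],"turn": 0,"fingers": 200}])

```text
t: 21.38
tcp_pos: [0.5174, 0.2483, 0.1342]
ee_rot: [0.124, 0.992, 0.0, -0.0]
contact_force: [-5.0, 1.8, -2.3]
opening: 0.0301
grip_force: 60.0
```

Request:
step_arm(series=[{"travel": [0.07,-0.02,0],"turn": 0,"fingers": 200},{"travel": [0,0,0],"turn": 0,"fingers": 200}])

```text
t: 21.62
tcp_pos: [0.5175, 0.2482, 0.1342]
ee_rot: [0.123, 0.992, 0.0, -0.001]
contact_force: [-6.8, 2.0, -0.0]
opening: 0.03
grip_force: 60.1
```

```bash
python3 - <<'E'
from h import *
rel(BR);c=shot('wrist','w12')
g=cv2.resize(c['img'][:,:,::-1],(800,600),interpolation=cv2.INTER_CUBIC);cv2.imwrite('pics/w12x.png',cv2.resize(g[200:500,200:600],(800,600)))
E
```

```text
rel bay X,Y mm [-5.6  0.2] z 0.1342 F XYZ [ 7.1 -0.3 -0. ]
```

View pics/w12x.png

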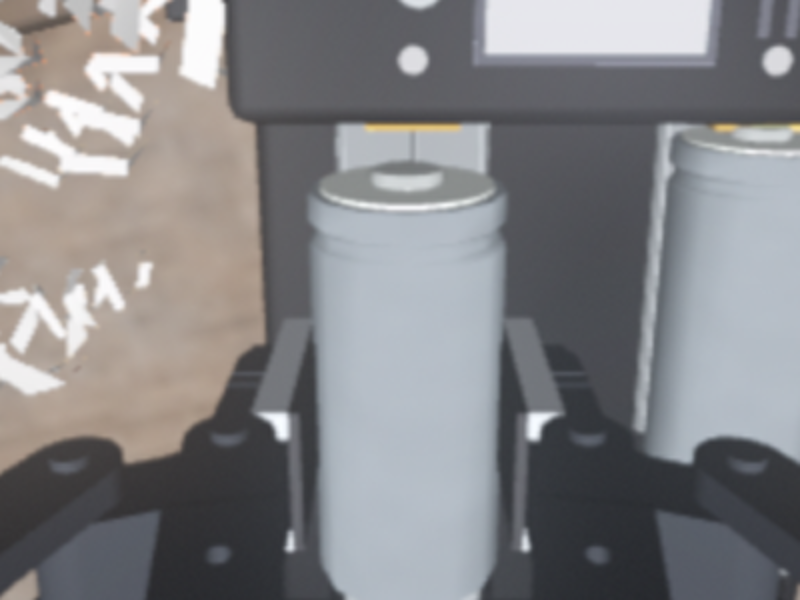

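At the stop with the nub clear of the console and aligned with its contact at (412,127). Lowering.

Request:
step_arm(series=[{"travel": [0,0,-0.4],"turn": 0,"fingers": 200},{"travel": [0,0,-0.4],"turn": 0,"fingers": 200},{"travel": [0,0,-0.3],"turn": 0,"fingers": 200},{"travel": [0,0,-0.3],"turn": 0,"fingers": 200},{"travel": [0,0,0],"turn": 0,"fingers": 200}])

```text
t: 22.3
tcp_pos: [0.5176, 0.2481, 0.1203]
ee_rot: [0.123, 0.992, 0.0, -0.001]
contact_force: [-6.5, 2.3, 0.9]
opening: 0.0301
grip_force: 60.3
```

Request:
step_arm(series=[{"travel": [0,0,-0.2],"turn": 0,"fingers": 200},{"travel": [0,0,-0.2],"turn": 0,"fingers": 200},{"travel": [0,0,0],"turn": 0,"fingers": 200}])

```text
t: 22.68
tcp_pos: [0.5176, 0.2481, 0.1165]
ee_rot: [0.123, 0.992, 0.0, -0.001]
contact_force: [-7.3, 3.3, -0.2]
opening: 0.0297
grip_force: 60.3
```

Request:
step_arm(series=[{"travel": [0,0,-0.2],"turn": 0,"fingers": 200},{"travel": [0,0,-0.2],"turn": 0,"fingers": 200},{"travel": [0,0,0],"turn": 0,"fingers": 200}])

```text
t: 23.05
tcp_pos: [0.5178, 0.2482, 0.1127]
ee_rot: [0.123, 0.992, 0.0, -0.0]
contact_force: [-7.5, 1.3, -0.1]
opening: 0.0303
grip_force: 60.4
```

Request:
step_arm(series=[{"travel": [0,0,-0.2],"turn": 0,"fingers": 200},{"travel": [0,0,-0.1],"turn": 0,"fingers": 200},{"travel": [0,0,0],"turn": 0,"fingers": 200}])

```text
t: 23.42
tcp_pos: [0.5189, 0.2481, 0.1097]
ee_rot: [0.124, 0.992, 0.0, 0.001]
contact_force: [-2.1, 1.8, -0.1]
opening: 0.0303
grip_force: 60.2
```

Request:
step_arm(series=[{"travel": [0,0,-0.15],"turn": 0,"fingers": 200},{"travel": [0,0,0],"turn": 0,"fingers": 200}])

```text
t: 23.68
tcp_pos: [0.5186, 0.2481, 0.1078]
ee_rot: [0.124, 0.992, 0.0, 0.0]
contact_force: [-3.2, 1.9, 0.6]
opening: 0.0302
grip_force: 60.2
```

Request:
step_arm(series=[{"travel": [0,0,-0.15],"turn": 0,"fingers": 200},{"travel": [0,0,0],"turn": 0,"fingers": 200}])

```text
t: 23.92
tcp_pos: [0.5187, 0.2481, 0.1066]
ee_rot: [0.124, 0.992, 0.0, 0.0]
contact_force: [-2.5, 1.0, 2.6]
opening: 0.0302
grip_force: 60.6
```

Request:
step_arm(series=[{"travel": [0,0,-0.1],"turn": 0,"fingers": 200},{"travel": [0,0,0],"turn": 0,"fingers": 120},{"travel": [0,0,0],"turn": 0,"fingers": 110},{"travel": [0,0,0],"turn": 0,"fingers": 110}])

```text
t: 24.42
tcp_pos: [0.5187, 0.2478, 0.1052]
ee_rot: [0.124, 0.992, -0.0, 0.0]
contact_force: [-0.3, -0.5, -0.6]
opening: 0.0488
grip_force: 0.0
```

Request:
step_arm(series=[{"travel": [0,0,2],"turn": 0,"fingers": 110},{"travel": [0,0,5],"turn": 0,"fingers": 110},{"travel": [2,1,5],"turn": 0,"fingers": 110},{"travel": [5,1,0],"turn": 0,"fingers": 110},{"travel": [0,0,0],"turn": 0,"fingers": 110}])

```text
t: 25.05
tcp_pos: [0.5912, 0.2683, 0.2242]
ee_rot: [0.124, 0.992, 0.0, 0.001]
contact_force: [-1.3, -0.3, -0.6]
opening: 0.0487
grip_force: 0.0
```

Request:
step_arm(series=[{"travel": [0,0,0],"turn": 0,"fingers": 110},{"travel": [0,0,0],"turn": 0,"fingers": 110}])

```text
t: 25.3
tcp_pos: [0.5873, 0.2677, 0.2249]
ee_rot: [0.124, 0.992, -0.0, -0.001]
contact_force: [-0.0, -0.9, -0.2]
opening: 0.0487
grip_force: 0.0
```

```bash
python3 - <<'E'
from h import *
c=shot('wrist','w13');state();im=c['img'].astype(int)
for n,B in(('L',BL),('R',BR)):
    for k,z in((.034,.060),(-.027,.068)):  # nub-end top rim, lip front
        p=B+X*k; print(n,k,proj(c,[*p,z]).round(1))
g=cv2.resize(c['img'][:,:,::-1],(800,600),interpolation=cv2.INTER_CUBIC);cv2.imwrite('pics/w13x.png',g)
E
```

```text
t 25.35 tcp [0.5873 0.2678 0.2252] yaw 165.8 j [ 0.43  0.57  0.3   1.3  -0.    0.68] F [0.1 0.1 1.4] op 0.0485 grip 0.0
L 0.034 [296.4  77.5]
L -0.027 [295.  154.8]
R 0.034 [214.4  77.6]
R -0.027 [216.1 154.8]
```

View pics/w13x.png

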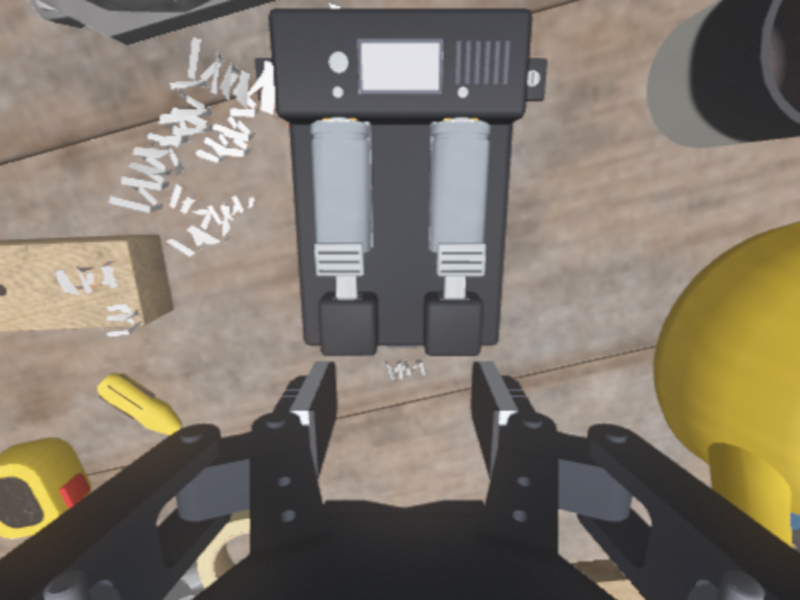

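Both cells sit alike in their bays: nub rims at about row 121 and lip fronts at about row 243, matching the predicted 121 and 242. Nothing is touching the gripper, so I'm handing in.

```bash
python3 -c "
from h import *
print(manip.sign_off())"
```

```text
the job is handed in; nothing more can be done
None
```

Both cells are loaded, one in each bay, nubs on the console contacts and plain ends under the slide lips; the job was handed in at about 25 s, though the hand-in returned no verdict. I put them in level, pushing each slide back by its lip, instead of raising the nub end.

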